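# Nudge a slicing disc home in its three-point storage dock and lock it

## Task

Put the food-processor slicing disc away in its grey dock: nudge it along the worktop with gentle pushes, without gripping or lifting it, until its rim is pressed firmly but gently home against both steel rollers at once. Then, with a fingertip in the recessed slot, slide the black lock all the way along so that its sprung nose bears on the rim behind and the disc stays trapped between three contacts; disturb nothing else.

Things in the scene. Friction and masses are not known exactly. Their poses are not given: they have to be found in the camera images.
- disc: pale cream-white food-processor slicing disc on its black storage ring, loose. Origin: centre of underside, z up. Thin round upright rim of radius 84.5 mm, 8 to 11 mm above the worktop, can be pushed squarely (ring below: radius 79). Black hub, 29 mm high, radius 26 mm at the foot, 20 at the top: its sides slope, so pushing there also presses the disc down. About 0.3 kg; 1 to 3 N to slide.
- dock: grey dock fixed to the worktop: low arc frame (6 mm high) with two rollers and the lock housing. Origin: where the disc's centre lies when home. x: direction of entry (open mouth on the -x side); roller B on +x, roller A on +y, lock on -y. Straight entry is clear by about 2 mm each side with the disc's centre at y = -4 mm. A push at 50 degrees from x towards y loads both rollers equally.
- stop_a: upright steel roller, 16 mm diameter, top 25 mm above the worktop, turning freely on a fixed axis, so that the rim does not stick on it; origin on its axis at the worktop, on the dock's +y side (100 degrees from dock x, 92.5 mm from the dock origin). The rim touches it when the disc's centre is 92.5 mm from its axis.
- stop_b: steel roller like stop_a, on a fixed axis at the dock's far (+x) end, 92.5 mm from the dock origin; the rim touches it when the disc's centre is 92.5 mm from its axis. Beware overhead: a wall cabinet hangs 0.46 m above the worktop, its front and handles from about x = 0.58 m on.
- lock_top (a point): centre of the top of the black slide (16 mm along the slot, 33 across, 16 high; top 21 mm above the worktop, flush with the 22 mm high housing). x: closing direction along the slot; -y: towards the disc. The slot is 34 mm wide, its floor 4 mm above the worktop, walls 5 to 6 mm thick; behind the slide (-x) it is open for 42 mm when the lock is open: room for a fingertip.
- lock (a joint): travel of the slide in m: 0 open, 0.042 fully closed (end stop). Start between 0 and 0.004. It stays where it is left; it takes 1.5 to 5 N to push; near the end its sprung nose is pressed back by the rim.
- nose: small steel nose (12 mm diameter round tip) sprung on the slide; about 1 to 2 N. Its origin coincides with the slide's, on the slot's centre line at worktop height.
- honey: honey jar, bystander, 71 mm diameter, 110 mm high, origin at its foot
- cup: small metal measuring cup with handle, bystander, 56 x 111 x 30 mm, origin at its foot
- timer: round kitchen timer, bystander, 70 mm diameter, 53 mm high, origin at its foot
- tape: roll of tape lying flat, bystander, 98 mm diameter, 25 mm high, origin at its foot

How it is judged (in metres and radians):
On the way, in this order (a step that is already met when the one before it is completed fails the run):
1. the disc is pressed home against both rollers at once (over 1 N on each), its rim within 2 mm of both, while the lock is still open (contact force between disc and stop_a above 1 N and contact force between disc and stop_b above 1 N and horizontal distance between disc and stop_a below 0.0945 m and horizontal distance between disc and stop_b below 0.0945 m and value of joint lock below 0.01 m), for 0.2 s.
2. the lock is slid fully closed (value of joint lock above 0.039 m), for 0.2 s.
At the end, for the whole second after the job is handed in: The disc lies flat on the worktop at rest, its rim within 2 mm of both steel rollers, the lock within 3 mm of its fully closed end, and the lock's sprung nose bearing on the rim with over 0.4 N (value of joint lock above 0.039 m and contact force between nose and disc above 0.4 N and horizontal distance between disc and stop_a below 0.0945 m and horizontal distance between disc and stop_b below 0.0945 m and height (world z) of disc below 0.003 m and angle between disc's own z axis and vertical below 0.03 rad and linear speed of disc below 0.01 m/s); the robot touches nothing.
It fails at once if the disc is lifted off the worktop (over 12 mm) or tipped (over 0.2 rad) (height (world z) of disc above 0.012 m or angle between disc's own z axis and vertical above 0.2 rad).
It fails at once if the disc is rammed against a roller (over 25 N) (contact force between disc and stop_a above 25 N or contact force between disc and stop_b above 25 N).
It fails at once if the disc is gripped or pressed by the fingers with over 30 N (contact force between the fingers and disc above 30 N).
It fails at once if a bystander is moved by more than 15 mm (distance of any of honey, cup, timer, tape from where it was at the start of the episode above 0.015 m).
It also fails if it takes over 72 s, if anything falls off the work surface, if the arm or the gripper's body presses on something with over 40 N, if the wrist force passes 120 N, or if a joint passes its speed limit or range.

## Robot

A 6-joint arm with a two-finger parallel gripper is mounted at the origin on a cart in front of the work surface, level with it; the furniture and walls round the work are solid. World frame = base frame: x ahead of the robot, y to its left, z up, the work surface at z = 0. Lengths are in m, angles in degrees, forces in N, time in s.
With the tool pointing down it reaches from about 0.25 to 0.775 m from the base axis. Payload 8.9 kg.
Tool frame: the origin (TCP) lies midway between the tips of the shut fingers; the grasp point (between the pads) lies 19 mm behind it; z points along the fingers, y is the line along which they close (so a half turn about z gives the same grasp; the last joint's range is limited). The gripper opens to 85 mm and grips with 20 to 120 N. Pads are 22 mm wide; open, the fingers measure 114 mm over their backs; the gripper's body (76 mm by 85 mm) begins 54 mm behind the grasp point. The pads swing forward as they close: fully open they stand 13 mm farther back than shut.
Start: joints at [61.003, 16.656, -8.789, 64.555, 0, 82.019], TCP at [0.188, 0.49, 0.231] pointing down, gripper open.
Joint ranges: [-144.48, 144.48], [-52.06, 99.96], [-74.48, 78.29], [-112.23, 115.85], [-86.99, 84.42], [-180, 180]. Speed limits (degrees/s): [127.2, 127.2, 159.86, 180, 180, 180].

## Interface

Orientations are given as a 3x3 rotation matrix whose columns are the frame's x, y, z axes.
In Python, from station import env gives the robot as it stands.
- The arm moves only by the shell command python3 -m jog 'ROWS' [FORCE]. ROWS is a JSON object of lists of equal length, an entry for each row: "offset": the shift along the tool's x, y, z in units of 40 mm (1.0 is 40 mm), a list of three; "rot": the turn, a rotation vector about the tool's x, y, z in units of 5 degrees (1.0 is 5 degrees), a list of three; "gripper": the closure, from 0 (fully open) to 1 (shut). In form: {"offset": [[tx, ty, tz], ...], "rot": [[wx, wy, wz], ...], "gripper": [gripper, ...]}. A call has exactly 10 rows; each row shifts and turns the commanded pose from where the row before left it, along the tool's axes as they then stand; what a row does not reach is not made up. A row lasts 1/12 s, in which the tool goes at most 41.7 mm and 7.16 degrees, less where a joint would pass 70% of its speed; a pose out of reach is approached as far as the arm can. A call is refused whole if a number of a shift passes 1 or a number of a turn 1, either way. A call with a gripper value outside its range is refused whole. The fingers move at their own pace and stop on an object; FORCE is the grip in N (left out, the last holds). Time passes only in rows, so rows that do not move let the fingers close, or fill a call up. It gives the time, the measured TCP pose, the force, the opening and the grip force at its end, in the units of the state.
- env.sense(): the state, without advancing time (a new reading comes with each control period).
- env.camera(name): name is "side" or "top" or "wrist"; returns a dict with "img" (420x560x3 uint8, red, green, blue), "range_z" (420x560 float32, m along the optical axis (not along the pixel's ray), 0 where there is no reading), "fov_y" (degrees; the focal length in pixels is half the picture's height over the tangent of half this angle, whatever the lens; pixels are square), "cx", "cy" (the principal point, pixels), "k1" (the pictures are not rectified: a ray, as slopes to the right and down, at radius r is drawn at 1 + k1 r^2 times it, then the intrinsics apply), "pose" (4x4, takes a point from camera to world coordinates). Camera axes: x right, y down, z forward; pixel columns grow to the right and rows downward; lengths in m; the calibration is good to about 2 mm. A picture is of the moment at which its call begins.
- env.finish_job(): hands the job in; it is judged then, once.
Trained networks look in a picture, given as the dict that the camera call returned (one of the last four; its "shot" number tells which), for a name from the list of things; names that differ only in an ending like _2 or _b are one class to them, and where a whole thing is asked for, a point or a joint stands for the part that bears it (a point fixed in the world has none). Each returns a list of dicts, best first, with "p" (0 to 1); they miss things now and then, are a little off and sometimes report something else, mostly with a low value. They report only what shows in the picture. A call takes as long as a camera call.
- env.find_in(name, picture): "rect" ([centre column, centre row, width, height] in pixels, round what is visible of it).
- env.place_of(name, picture): "location" ([column, row] in pixels: a listed point, or the origin of a listed thing).
The state is a dict: "time_s": time; "q": joint angles; "joint_velocities": joint speeds; "joint_efforts": joint torques, N m; "position": TCP position; "eef_rot": TCP orientation; "wrist_force": force on the tool from outside, world axes, zero at the start; "wrist_torque": the same for the moment, N m; "opening": opening from 0.0 (shut) to 1.0 (fully open); "finger_force": force on a finger pad.
Only numpy, scipy, OpenCV 4.12 (cv2) and the standard library are available. Lean on these libraries where they do the work, as an engineer would, in place of code of your own. Each camera call takes 0.05 s, during which the arm holds its last target. There are 200 camera calls.

## Working session

There is one attempt and no reset: what is moved stays moved. The work goes in short steps, Python scripts to look and compute and a shell command to move; the robot and the scene stay as the last step left them, time stands still between calls to the robot, and variables do not carry over. Pictures are saved under pics/ and viewed, at most 12 in all, crops included, and the job is handed in when it is done.

```bash
mkdir -p pics; cat > h.py <<'E'
import numpy as np, cv2
from station import env
def ray(c,u,v):
    f=210/np.tan(np.radians(c["fov_y"])/2)
    d=np.array([(u-c["cx"])/f,(v-c["cy"])/f]); s=d.copy()
    for _ in range(20): s=d/(1+c["k1"]*(s@s))
    P=np.array(c["pose"]); return P[:3,3],P[:3,:3]@np.array([s[0],s[1],1])
def atz(c,u,v,z):
    o,d=ray(c,u,v); return o+d*(z-o[2])/d[2]
def cloud(c):
    f=210/np.tan(np.radians(c["fov_y"])/2)
    v,u=np.mgrid[:420,:560]; d=np.stack([(u-c["cx"])/f,(v-c["cy"])/f],-1); s=d.copy()
    for _ in range(20): s=d/(1+c["k1"]*(s**2).sum(-1,keepdims=True))
    z=c["range_z"][...,None]; P=np.array(c["pose"])
    X=np.concatenate([s*z,z],-1)@P[:3,:3].T+P[:3,3]; X[c["range_z"]==0]=np.nan
    return X
def proj(c,p):
    P=np.array(c["pose"]); q=P[:3,:3].T@(np.array(p)-P[:3,3]); s=q[:2]/q[2]; s=s*(1+c["k1"]*(s@s))
    f=210/np.tan(np.radians(c["fov_y"])/2); return s*f+[c["cx"],c["cy"]]
def save(c,n): cv2.imwrite("pics/"+n,c["img"][...,::-1])
E
python3 - <<'E'
from h import *
np.set_printoptions(precision=4,suppress=True)
s=env.sense(); print(s)
H=dict(disc=0,dock=0,stop_a=0,stop_b=0,lock_top=.021,nose=0,honey=0,cup=0,timer=0,tape=0)
for n in ["top","side"]:
    c=env.camera(n); save(c,n+".png"); print(n,np.array(c["pose"])[:3,3],c["fov_y"])
    for k,z in H.items():
        for r in env.place_of(k,c)[:2]: print(k,round(r["p"],2),np.round(r["location"]),atz(c,*r["location"],z))
E
```

```text
{'time_s': 0.0, 'q': array([61.0044, 16.6881, -8.8295, 64.5544,  0.001 , 82.0217]), 'joint_velocities': array([-0.0766,  0.0523, -0.1015, -0.0165,  0.0711,  0.0608]), 'joint_efforts': array([  0.0007, -53.7146,  33.1368,   0.0162,  -0.0002,   0.    ]), 'position': array([0.1881, 0.4897, 0.2307]), 'eef_rot': array([[-0.9335,  0.3587, -0.0006],
       [ 0.3587,  0.9335, -0.0011],
       [ 0.0002, -0.0012, -1.    ]]), 'wrist_force': array([-0.8521, -0.9035,  0.1279]), 'wrist_torque': array([0.012 , 0.0217, 0.0723]), 'finger_force': 0.0, 'opening': 0.9989056927371491}
top [0.2359 0.0302 1.212 ] 54.7990803362784
disc 0.64 [230. 243.] [0.4257 0.1478 0.    ]
stop_a 0.48 [356. 200.] [ 0.5442 -0.2417  0.    ]
stop_b 0.48 [356. 200.] [ 0.5442 -0.2417  0.    ]
lock_top 0.42 [345. 248.] [ 0.3949 -0.1919  0.021 ]
honey 0.66 [145. 200.] [0.5678 0.4121 0.    ]
cup 0.68 [408. 212.] [ 0.5011 -0.4004  0.    ]
timer 0.57 [384. 173.] [ 0.6276 -0.3395  0.    ]
tape 0.89 [136. 256.] [0.3967 0.4347 0.    ]
side [-0.971  -0.3921  0.7861] 44.905886562194574
dock 0.91 [329. 232.] [ 0.5307 -0.1497  0.    ]
stop_a 0.36 [325. 219.] [ 0.6257 -0.1193  0.    ]
stop_a 0.35 [357. 233.] [ 0.5516 -0.2427  0.    ]
stop_b 0.36 [325. 219.] [ 0.6257 -0.1193  0.    ]
stop_b 0.35 [357. 233.] [ 0.5516 -0.2427  0.    ]
lock_top 0.41 [331. 246.] [ 0.4045 -0.1782  0.021 ]
cup 0.59 [404. 246.] [ 0.4984 -0.3987  0.    ]
timer 0.66 [389. 228.] [ 0.615  -0.3423  0.    ]
timer 0.55 [324. 220.] [ 0.6176 -0.1165  0.    ]
```

View pics/top.png

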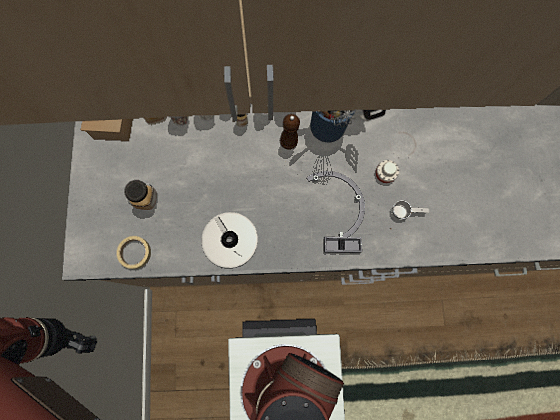

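View pics/side.png

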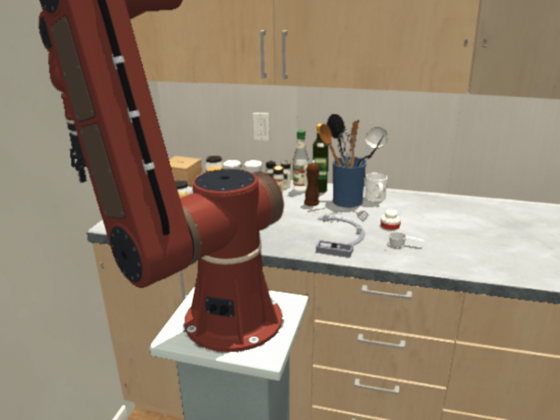

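The disc is at top-view pixel (230,240). The rollers are at about (316,178) for A and (358,197) for B. The lock housing is at (342,245), and the dock mouth opens to the robot's left. Next I'll turn the tool and move over the mouth for a close look.

```bash
python3 -m jog '{"offset":[[0,0,0],[0,0,0],[0,0,0],[0,0,0],[0,0,0],[0,0,0],[0,0,0],[0,0,0],[0,0,0],[0,0,0]],"rot":[[0,0,1],[0,0,1],[0,0,1],[0,0,1],[0,0,1],[0,0,1],[0,0,1],[0,0,1],[0,0,1],[0,0,1]],"gripper":[0,0,0,0,0,0,0,0,0,0]}' 
for i in 1 2; do python3 -m jog '{"offset":[[-0.67,0.05,-0.03],[-0.67,0.05,-0.03],[-0.67,0.05,-0.03],[-0.67,0.05,-0.03],[-0.67,0.05,-0.03],[-0.67,0.05,-0.03],[-0.67,0.05,-0.03],[-0.67,0.05,-0.03],[-0.67,0.05,-0.03],[-0.67,0.05,-0.03]],"rot":[[0,0,0],[0,0,0],[0,0,0],[0,0,0],[0,0,0],[0,0,0],[0,0,0],[0,0,0],[0,0,0],[0,0,0]],"gripper":[0,0,0,0,0,0,0,0,0,0]}'; done
python3 - <<'E'
from h import *
np.set_printoptions(precision=4,suppress=True)
H=dict(disc=0,dock=0,stop_a=0,lock_top=.021,nose=0)
c=env.camera("wrist"); save(c,"w1.png"); print(np.array(c["pose"]),c["fov_y"])
for k,z in H.items():
    for r in env.place_of(k,c)[:3]: print(k,round(r["p"],2),np.round(r["location"]),atz(c,*r["location"],z))
E
```

```text
time_s: 1.93
position: [0.1883, 0.4901, 0.2313]
eef_rot: [[-0.321, 0.947, -0.0], [0.947, 0.321, 0.0], [0.0, 0.0, -1.0]]
wrist_force: [-0.1, -0.0, 0.3]
opening: 1.0
finger_force: 0.0
time_s: 2.77
position: [0.2947, 0.242, 0.2435]
eef_rot: [[-0.326, 0.946, 0.0], [0.946, 0.326, 0.0], [0.0, 0.001, -1.0]]
wrist_force: [1.1, -0.1, 0.3]
opening: 1.0
finger_force: 0.0
time_s: 3.6
position: [0.4008, -0.0051, 0.2555]
eef_rot: [[-0.325, 0.946, 0.0], [0.946, 0.325, -0.0], [-0.0, 0.0, -1.0]]
wrist_force: [0.7, 1.1, 0.1]
opening: 1.0
finger_force: 0.0
[[ 0.9456  0.3089  0.1018  0.3754]
 [ 0.3252 -0.8986 -0.2946  0.0714]
 [ 0.0004  0.3117 -0.9502  0.3981]
 [ 0.      0.      0.      1.    ]] 70.80798888192322
disc 0.94 [348.  66.] [0.4338 0.149  0.    ]
stop_a 0.68 [324. 340.] [ 0.5573 -0.2426  0.    ]
lock_top 0.72 [244. 292.] [ 0.4042 -0.1834  0.021 ]
nose 0.31 [346.  66.] [0.4319 0.1477 0.    ]
```

View pics/w1.png

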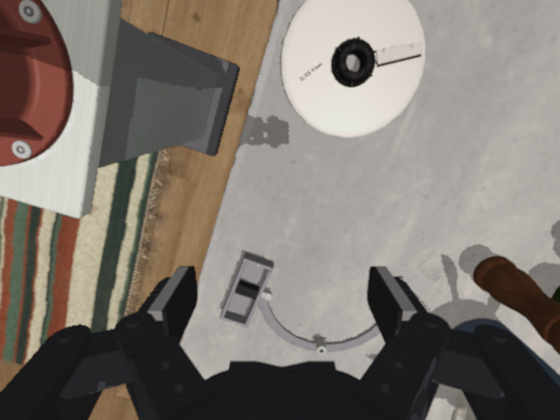

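The wrist view shows the disc at (350,64), the lock slide at (246,290) and roller B at (321,350). The right finger hides roller A, so I'll shift the view over the dock.

```bash
python3 -m jog '{"offset":[[-0.35,0,0],[-0.35,0,0],[-0.35,0,0],[-0.35,0,0],[-0.35,0,0],[-0.35,0,0],[-0.35,0,0],[-0.35,0,0],[-0.35,0,0],[0,0,0]],"rot":[[0,0,0],[0,0,0],[0,0,0],[0,0,0],[0,0,0],[0,0,0],[0,0,0],[0,0,0],[0,0,0],[0,0,0]],"gripper":[0,0,0,0,0,0,0,0,0,0]}' 
python3 - <<'E'
from h import *
np.set_printoptions(precision=4,suppress=True)
H=dict(disc=0,dock=0,stop_a=0,lock_top=.021,nose=0)
c=env.camera("wrist"); save(c,"w2.png"); np.save("w2.npy",c,allow_pickle=True)
for k,z in H.items():
    for r in env.place_of(k,c)[:3]: print(k,round(r["p"],2),np.round(r["location"],1),atz(c,*r["location"],z))
X=cloud(c)
# housing top at 22mm, frame top
m=(abs(X[...,2]-.022)<.004)&(X[...,0]<.5)&(X[...,1]<-.08)
p=X[m][:,:2]; print(m.sum(),cv2.minAreaRect(p.astype(np.float32)))
g=X[(abs(X[...,2])<.01)]; print("table z",np.median(g[:,2]))
m=(X[...,2]>.018)&(X[...,2]<.035)&(X[...,0]>.5)
n,l,st,cc=cv2.connectedComponentsWithStats(m.astype(np.uint8))
for i in range(1,n):
    if st[i,4]>8: print(cc[i],st[i,4],X[l==i].mean(0))
E
```

```text
time_s: 4.73
position: [0.4424, -0.1248, 0.2552]
eef_rot: [[-0.325, 0.946, 0.0], [0.946, 0.325, -0.001], [-0.001, 0.0, -1.0]]
wrist_force: [-0.3, 0.5, 0.5]
opening: 1.0
finger_force: 0.0
disc 0.4 [259.7 343.4] [ 0.5004 -0.4035  0.    ]
stop_a 0.56 [396.4 211.7] [ 0.6138 -0.1215  0.    ]
stop_a 0.49 [322.9 272.9] [ 0.5514 -0.2467  0.    ]
lock_top 0.65 [240.  211.6] [ 0.4049 -0.1856  0.021 ]
1245 ((0.432385116815567, -0.2674785256385803), (0.0791843831539154, 0.2873257100582123), 17.53641128540039)
table z 4.581307429646353e-05
[513.0931 189.6547] 333 [ 0.7271 -0.0418  0.027 ]
[404.754  215.5159] 126 [ 0.615  -0.1184  0.0236]
[483.6865 268.5787] 705 [ 0.7516 -0.1539  0.0267]
[323.8265 278.3776] 98 [ 0.5479 -0.2428  0.0236]
[272.2983 346.5661] 295 [ 0.5153 -0.3802  0.0257]
[347.6895 339.6368] 760 [ 0.6187 -0.3267  0.0297]
```

View pics/w2.png

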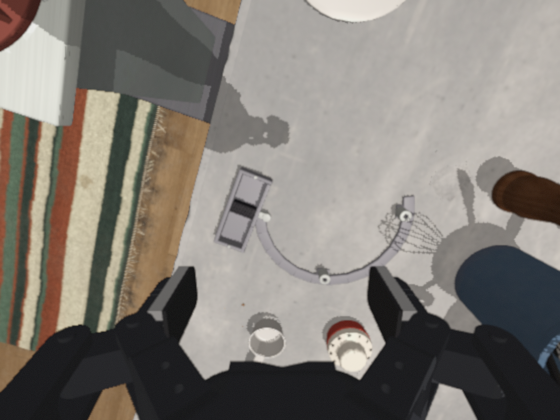

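Roller A is at (405,215), roller B at (324,278), and they measure 141.3 mm apart against the expected 141.7. The black slide is at (242,210) with its nose at (265,216), facing the disc. Next I'll go behind the disc, to its left, and re-measure it from there.

```bash
python3 -m jog '{"offset":[[0.9,0.18,0],[0.9,0.18,0],[0.9,0.18,0],[0.9,0.18,0],[0.9,0.18,0],[0.9,0.18,0],[0.9,0.18,0],[0.9,0.18,0],[0.9,0.18,0],[0.9,0.18,0]],"rot":[[0,0,-0.06],[0,0,-0.06],[0,0,-0.06],[0,0,-0.06],[0,0,-0.06],[0,0,-0.06],[0,0,-0.06],[0,0,-0.06],[0,0,-0.06],[0,0,-0.06]],"gripper":[0,0,0,0,0,0,0,0,0,0]}' 
python3 -m jog '{"offset":[[0.7,0.05,0.4],[0,0,0.4],[0,0,0.4],[0,0,0.4],[0,0,0.4],[0,0,0],[0,0,0],[0,0,0],[0,0,0],[0,0,0]],"rot":[[0,0,0],[0,0,0],[0,0,0],[0,0,0],[0,0,0],[0,0,0],[0,0,0],[0,0,0],[0,0,0],[0,0,0]],"gripper":[0,0,0,0,0,0,0,0,0,0]}' 
python3 - <<'E'
from h import *
np.set_printoptions(precision=4,suppress=True)
c=np.load("w2.npy",allow_pickle=True).item()
q=[atz(c,u,v,.022)[:2] for u,v in [(243,167),(271,178),(247,248),(217,240)]]; print("housing",np.array(q), "nose",atz(c,265,216,.015))
d=(q[0]+q[1]-q[2]-q[3]); print("closing heading",np.degrees(np.arctan2(d[1],d[0])),np.linalg.norm(d)/2)
c=env.camera("wrist"); save(c,"w3.png")
for r in env.place_of("disc",c)[:1]: print(r["p"],r["location"],atz(c,*r["location"],0))
X=cloud(c); s=env.sense()
# cream rim: circle fit by pixels white & z 5..16mm
m=(X[...,2]>.005)&(X[...,2]<.018)&(c["img"].min(-1)>150)
n,l,st,cc=cv2.connectedComponentsWithStats(m.astype(np.uint8)); i=1+st[1:,4].argmax()
cn=cv2.findContours((l==i).astype(np.uint8),0,1)[0][0][:,0]
p=np.array([X[v,u] for u,v in cn]); hull=cv2.convexHull(p[:,:2].astype(np.float32))[:,0]
from scipy.optimize import least_squares
f=least_squares(lambda a:np.hypot(*(hull-a[:2]).T)-a[2],[.43,.15,.0845],loss='soft_l1',f_scale=.001); print("circle",f.x,np.nanmedian(X[l==i][:,2]))
T=X-s["position"]; near=(X[...,2]<s["position"][2]+.06)&(X[...,2]>.05)
print("lowest finger above TCP",np.nanmin(T[near][:,2]), np.percentile(T[near][:,2],2)); print("tool frame extents",(T[near]@s["eef_rot"])[np.argsort(T[near][:,2])[:5]])
E
```

```text
time_s: 5.87
position: [0.3828, 0.2417, 0.2556]
eef_rot: [[-0.375, 0.927, 0.001], [0.927, 0.375, 0.0], [0.0, 0.001, -1.0]]
wrist_force: [1.8, 0.7, -0.1]
opening: 0.999
finger_force: 0.0
time_s: 6.7
position: [0.3758, 0.2666, 0.1762]
eef_rot: [[-0.374, 0.927, 0.001], [0.927, 0.374, 0.001], [0.0, 0.002, -1.0]]
wrist_force: [-1.0, 0.4, 0.3]
opening: 0.997
finger_force: 0.0
housing [[ 0.3916 -0.1263]
 [ 0.4298 -0.1282]
 [ 0.4293 -0.2335]
 [ 0.3866 -0.2353]] nose [ 0.4389 -0.1827  0.015 ]
closing heading 88.52647190270031 0.10713828643762172
0.96 [290.9, 293.7] [0.4376 0.1472 0.    ]
circle [0.4362 0.1509 0.0843] 0.011207080681200021
lowest finger above TCP -0.12591573579098458 -0.12296585905250126
tool frame extents [[0.0946 0.2171 0.1262]
 [0.0279 0.217  0.1261]
 [0.0953 0.2177 0.1261]
 [0.0649 0.1973 0.1261]
 [0.0732 0.2012 0.1261]]
```

View pics/w3.png

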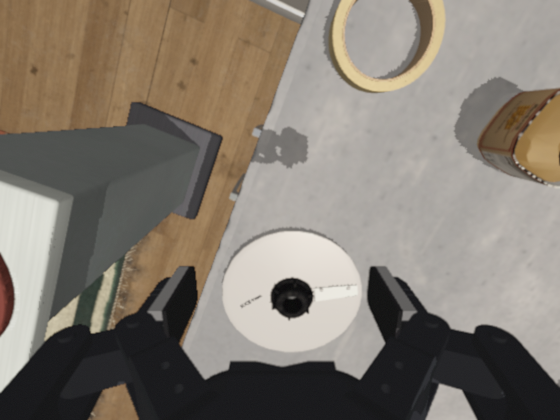

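The disc shows at (291,296) and the circle fit gives centre (0.436, 0.151) with radius 84.3 mm, which matches its size. Next I'll line up behind it with open fingers as a cradle and lower them.

```bash
python3 -m jog '{"offset":[[-0.1,0.08,0.4],[-0.1,0.08,0.4],[-0.1,0.08,0.4],[-0.1,0.08,0.4],[-0.1,0.08,0.4],[0,0,0.5],[0,0,0.5],[0,0,0.5],[0,0,0.3],[0,0,0.2]],"rot":[[0,0,0.32],[0,0,0],[0,0,0],[0,0,0],[0,0,0],[0,0,0],[0,0,0],[0,0,0],[0,0,0],[0,0,0]],"gripper":[0,0,0,0,0,0,0,0,0,0]}' 
python3 -m jog '{"offset":[[0,0,0.1],[0,0,0.1],[0,0,0.1],[0,0,0.1],[0,0,0.1],[0,0,0.05],[0,0,0.03],[0,0,0.02],[0,0,0],[0,0,0]],"rot":[[0,0,0],[0,0,0],[0,0,0],[0,0,0],[0,0,0],[0,0,0],[0,0,0],[0,0,0],[0,0,0],[0,0,0]],"gripper":[0,0,0,0,0,0,0,0,0,0]}' 
```

```text
time_s: 7.63
position: [0.3968, 0.253, 0.0142]
eef_rot: [[-0.348, 0.937, -0.001], [0.937, 0.348, -0.001], [-0.0, -0.001, -1.0]]
wrist_force: [-0.3, 0.6, 0.4]
opening: 1.003
finger_force: 0.0
time_s: 8.47
position: [0.3973, 0.2533, -0.0086]
eef_rot: [[-0.348, 0.937, 0.0], [0.937, 0.348, 0.0], [-0.0, 0.0, -1.0]]
wrist_force: [0.3, 0.8, 0.2]
opening: 1.003
finger_force: 0.0
```

```bash
python3 -m jog '{"offset":[[-0.15,0,0],[-0.15,0,0],[-0.15,0,0],[-0.1,0,0],[-0.1,0,0],[-0.1,0,0],[-0.1,0,0],[-0.1,0,0],[-0.1,0,0],[-0.1,0,0]],"rot":[[0,0,0],[0,0,0],[0,0,0],[0,0,0],[0,0,0],[0,0,0],[0,0,0],[0,0,0],[0,0,0],[0,0,0]],"gripper":[0,0,0,0,0,0,0,0,0,0]}'
cat > disc.py <<'E'
from h import *
from scipy.optimize import least_squares
np.set_printoptions(precision=4,suppress=True)
def circ(c,g):
    X=cloud(c)
    m=(X[...,2]>.005)&(X[...,2]<.018)&(c["img"].min(-1)>150)&(np.hypot(X[...,0]-g[0],X[...,1]-g[1])<.11)
    p=X[m][:,:2].astype(np.float32); h=cv2.convexHull(p)[:,0]
    f=least_squares(lambda a:np.hypot(*(h-a).T)-.0845,g,loss='soft_l1',f_scale=.0007)
    return f.x,np.median(abs(f.fun)),len(h)
def dockf(p,O=np.array([.529,-.1523]),a=np.radians(-78.3)):
    d=np.array(p)[:2]-O; return np.array([d[0]*np.cos(a)+d[1]*np.sin(a),-d[0]*np.sin(a)+d[1]*np.cos(a)])*1e3
if __name__=="__main__":
    import sys
    s=env.sense(); R=s["eef_rot"]; g=(s["position"]-R[:,0]*.084)[:2]
    print("TCP",s["position"],"F",s["wrist_force"],"expected",g)
    for n in sys.argv[1:]:
        c=env.camera(n); save(c,n+"_l.png"); r=circ(c,g); print(n,r,"dock mm",dockf(r[0]),"tool xy from TCP",(R.T@np.append(r[0]-s["position"][:2],0))[:2])
E
python3 disc.py wrist top
```

```text
time_s: 9.3
position: [0.4134, 0.2099, -0.0087]
eef_rot: [[-0.348, 0.937, -0.0], [0.937, 0.348, 0.0], [0.0, -0.0, -1.0]]
wrist_force: [-0.8, 2.2, 0.4]
opening: 1.0
finger_force: 0.8
TCP [ 0.4134  0.2099 -0.0087] F [-0.8299  2.1576  0.3641] expected [0.4426 0.1312]
wrist (array([0.4432, 0.1323]), np.float64(0.0004170871926749281), 27) dock mm [-296.1031  -26.2496] tool xy from TCP [-0.0831  0.001 ]
top (array([0.4427, 0.1324]), np.float64(0.0003109031604293655), 22) dock mm [-296.288   -26.7657] tool xy from TCP [-0.0829  0.0005]
```

```bash
python3 -m jog '{"offset":[[-0.2,0,0],[-0.2,0,0],[-0.2,0,0],[-0.2,0,0],[-0.2,0,0],[-0.2,0,0],[-0.2,0,0],[-0.2,0,0],[-0.2,0,0],[-0.2,0,0]],"rot":[[0,0,0],[0,0,0],[0,0,0],[0,0,0],[0,0,0],[0,0,0],[0,0,0],[0,0,0],[0,0,0],[0,0,0]],"gripper":[0,0,0,0,0,0,0,0,0,0]}'
python3 -m jog '{"offset":[[-0.2,0,0],[-0.2,0,0],[-0.2,0,0],[-0.2,0,0],[-0.2,0,0],[-0.2,0,0],[-0.15,0,0],[-0.1,0,0],[-0.05,0,0],[0,0,0]],"rot":[[0,0,0],[0,0,0],[0,0,0],[0,0,0],[0,0,0],[0,0,0],[0,0,0],[0,0,0],[0,0,0],[0,0,0]],"gripper":[0,0,0,0,0,0,0,0,0,0]}'
python3 disc.py wrist top
```

```text
time_s: 10.23
position: [0.4414, 0.1344, -0.0087]
eef_rot: [[-0.348, 0.937, -0.0], [0.937, 0.348, -0.0], [0.0, -0.0, -1.0]]
wrist_force: [0.4, 2.2, 0.1]
opening: 0.999
finger_force: 0.8
time_s: 11.07
position: [0.4623, 0.0785, -0.0087]
eef_rot: [[-0.348, 0.938, 0.0], [0.938, 0.348, -0.0], [-0.0, 0.0, -1.0]]
wrist_force: [-0.1, -0.3, -0.4]
opening: 1.0
finger_force: 0.0
TCP [ 0.4623  0.0785 -0.0087] F [-0.1496 -0.2552 -0.3993] expected [ 0.4915 -0.0002]
wrist (array([0.4923, 0.0005]), np.float64(0.0003084007384421897), 26) dock mm [-157.0239   -4.9147] tool xy from TCP [-0.0836  0.001 ]
top (array([ 0.494 , -0.0275]), np.float64(0.008065550646218986), 15) dock mm [-129.3415   -8.9157] tool xy from TCP [-0.1104 -0.0071]
```

```bash
python3 -m jog '{"offset":[[0.15,0,0],[0,0.05,0],[0,0.05,0],[0,0.05,0],[0,0.05,0],[0,0.05,0],[0,0.05,0],[0,0.06,0],[-0.05,0,0],[-0.1,0,0]],"rot":[[0,0,0],[0,0,0.25],[0,0,0.25],[0,0,0.25],[0,0,0.25],[0,0,0.25],[0,0,0.25],[0,0,0.24],[0,0,0],[0,0,0]],"gripper":[0,0,0,0,0,0,0,0,0,0]}'
python3 -m jog '{"offset":[[-0.1,0,0],[-0.1,0,0],[-0.1,0,0],[-0.1,0,0],[-0.1,0,0],[-0.1,0,0],[-0.1,0,0],[-0.1,0,0],[-0.1,0,0],[0,0,0]],"rot":[[0,0,0],[0,0,0],[0,0,0],[0,0,0],[0,0,0],[0,0,0],[0,0,0],[0,0,0],[0,0,0],[0,0,0]],"gripper":[0,0,0,0,0,0,0,0,0,0]}'
python3 disc.py wrist
```

```text
time_s: 12.0
position: [0.475, 0.0828, -0.0087]
eef_rot: [[-0.203, 0.979, -0.0], [0.979, 0.203, 0.0], [0.0, -0.0, -1.0]]
wrist_force: [0.7, 0.2, 0.4]
opening: 1.001
finger_force: 0.0
time_s: 12.83
position: [0.4826, 0.0467, -0.0087]
eef_rot: [[-0.202, 0.979, 0.0], [0.979, 0.202, -0.001], [-0.001, 0.0, -1.0]]
wrist_force: [0.4, 0.0, 0.7]
opening: 1.0
finger_force: 0.0
TCP [ 0.4826  0.0467 -0.0087] F [0.4432 0.0142 0.6717] expected [ 0.4995 -0.0356]
wrist (array([ 0.5001, -0.0347]), np.float64(0.00039500158815855557), 25) dock mm [-121.0217   -4.4647] tool xy from TCP [-0.0833  0.0007]
```

```bash
python3 -m jog '{"offset":[[-0.1,0,0],[-0.1,0,0],[-0.1,0,0],[-0.1,0,0],[-0.1,0,0],[-0.1,0,0],[-0.1,0,0],[-0.1,0,0],[-0.1,0,0],[-0.1,0,0]],"rot":[[0,0,0],[0,0,0],[0,0,0],[0,0,0],[0,0,0],[0,0,0],[0,0,0],[0,0,0],[0,0,0],[0,0,0]],"gripper":[0,0,0,0,0,0,0,0,0,0]}'
python3 -m jog '{"offset":[[-0.1,0,0],[-0.1,0,0],[-0.1,0,0],[-0.1,0,0],[-0.1,0,0],[-0.1,0,0],[-0.1,0,0],[-0.1,0,0],[-0.1,0,0],[-0.1,0,0]],"rot":[[0,0,0],[0,0,0],[0,0,0],[0,0,0],[0,0,0],[0,0,0],[0,0,0],[0,0,0],[0,0,0],[0,0,0]],"gripper":[0,0,0,0,0,0,0,0,0,0]}'
python3 disc.py wrist
```

```text
time_s: 13.72
position: [0.4905, 0.008, -0.0087]
eef_rot: [[-0.203, 0.979, 0.0], [0.979, 0.203, -0.0], [-0.0, 0.0, -1.0]]
wrist_force: [0.1, 1.9, 0.0]
opening: 1.0
finger_force: 0.8
time_s: 14.55
position: [0.4985, -0.0312, -0.0087]
eef_rot: [[-0.202, 0.979, -0.0], [0.979, 0.202, 0.0], [0.0, -0.0, -1.0]]
wrist_force: [-0.3, 2.3, 1.5]
opening: 1.001
finger_force: 0.8
TCP [ 0.4985 -0.0312 -0.0087] F [-0.287   2.3302  1.5053] expected [ 0.5155 -0.1135]
wrist (array([ 0.5162, -0.1124]), np.float64(0.00043057979601747454), 25) dock mm [-41.7038  -4.4353] tool xy from TCP [-0.0831  0.0009]
```

View pics/wrist_l.png

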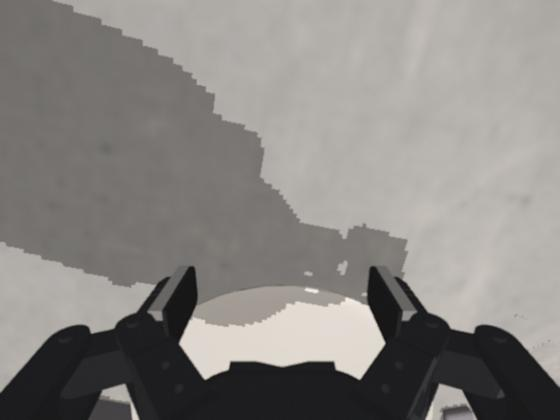

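```bash
python3 -m jog '{"offset":[[-0.1,0,0],[-0.1,0,0],[-0.1,0,0],[-0.1,0,0],[-0.1,0,0],[-0.1,0,0],[-0.07,0,0],[-0.05,0,0],[-0.03,0,0],[0,0,0]],"rot":[[0,0,0],[0,0,0],[0,0,0],[0,0,0],[0,0,0],[0,0,0],[0,0,0],[0,0,0],[0,0,0],[0,0,0]],"gripper":[0,0,0,0,0,0,0,0,0,0]}'
python3 disc.py wrist
python3 -m jog '{"offset":[[0.15,0,0],[0,-0.05,0],[0,-0.05,0],[0,-0.05,0],[0,-0.05,0],[0,-0.05,0],[0,-0.05,0],[0,-0.06,0],[0,0,0],[0,0,0]],"rot":[[0,0,0],[0,0,-0.28],[0,0,-0.28],[0,0,-0.28],[0,0,-0.29],[0,0,-0.29],[0,0,-0.29],[0,0,-0.29],[0,0,0],[0,0,0]],"gripper":[0,0,0,0,0,0,0,0,0,0]}'
python3 disc.py wrist
```

```text
time_s: 15.43
position: [0.5046, -0.0605, -0.0087]
eef_rot: [[-0.202, 0.979, 0.0], [0.979, 0.202, -0.0], [-0.0, 0.0, -1.0]]
wrist_force: [-0.5, 0.3, 0.1]
opening: 1.001
finger_force: 0.4
TCP [ 0.5046 -0.0605 -0.0087] F [-0.4557  0.3098  0.1418] expected [ 0.5216 -0.1427]
wrist (array([ 0.5223, -0.1417]), np.float64(0.0004968731426276685), 22) dock mm [-11.7811  -4.3949] tool xy from TCP [-0.0831  0.0009]
time_s: 16.32
position: [0.4895, -0.0581, -0.0086]
eef_rot: [[-0.369, 0.929, 0.0], [0.929, 0.369, -0.0], [-0.0, 0.0, -1.0]]
wrist_force: [0.6, -0.3, 0.4]
opening: 0.997
finger_force: 0.0
TCP [ 0.4895 -0.0581 -0.0086] F [ 0.5978 -0.2681  0.3551] expected [ 0.5205 -0.1361]
wrist (array([ 0.5221, -0.1415]), np.float64(0.0003573267655833101), 25) dock mm [-11.9828  -4.5847] tool xy from TCP [-0.0896 -0.0005]
```

```bash
python3 -m jog '{"offset":[[-0.05,0,0],[-0.05,0,0],[-0.05,0,0],[-0.05,0,0],[-0.05,0,0],[-0.05,0,0],[-0.03,0,0],[-0.03,0,0],[0,0,0],[0,0,0]],"rot":[[0,0,0],[0,0,0],[0,0,0],[0,0,0],[0,0,0],[0,0,0],[0,0,0],[0,0,0],[0,0,0],[0,0,0]],"gripper":[0,0,0,0,0,0,0,0,0,0]}'
python3 disc.py wrist
python3 -m jog '{"offset":[[-0.02,0.01,0],[-0.02,0.01,0],[-0.02,0.01,0],[-0.02,0.01,0],[-0.02,0.01,0],[0,0,0],[0,0,0],[0,0,0],[0,0,0],[0,0,0]],"rot":[[0,0,0],[0,0,0],[0,0,0],[0,0,0],[0,0,0],[0,0,0],[0,0,0],[0,0,0],[0,0,0],[0,0,0]],"gripper":[0,0,0,0,0,0,0,0,0,0]}'
python3 disc.py wrist
```

```text
time_s: 17.2
position: [0.4949, -0.0718, -0.0087]
eef_rot: [[-0.369, 0.929, 0.0], [0.929, 0.369, -0.0], [-0.0, 0.0, -1.0]]
wrist_force: [-1.4, 0.8, 0.3]
opening: 1.001
finger_force: 0.4
TCP [ 0.4949 -0.0718 -0.0087] F [-1.4391  0.8344  0.3459] expected [ 0.526  -0.1499]
wrist (array([ 0.5262, -0.1493]), np.float64(0.0007368772938639023), 25) dock mm [-3.5484 -2.1293] tool xy from TCP [-0.0835  0.0004]
time_s: 18.08
position: [0.4983, -0.0747, -0.0087]
eef_rot: [[-0.37, 0.929, 0.0], [0.929, 0.37, -0.0], [-0.0, 0.0, -1.0]]
wrist_force: [-0.5, 0.4, 0.1]
opening: 0.999
finger_force: 0.5
TCP [ 0.4983 -0.0747 -0.0087] F [-0.5146  0.3919  0.1247] expected [ 0.5293 -0.1527]
wrist (array([ 0.528 , -0.1527]), np.float64(0.0013707725158663836), 24) dock mm [ 0.1876 -1.0434] tool xy from TCP [-0.0835 -0.0012]
```

```bash
for i in 1 2 3; do python3 -m jog '{"offset":[[-0.02,0.012,0],[-0.02,0.012,0],[0,0,0],[0,0,0],[0,0,0],[0,0,0],[0,0,0],[0,0,0],[0,0,0],[0,0,0]],"rot":[[0,0,0],[0,0,0],[0,0,0],[0,0,0],[0,0,0],[0,0,0],[0,0,0],[0,0,0],[0,0,0],[0,0,0]],"gripper":[0,0,0,0,0,0,0,0,0,0]}' | grep -E "pos|force"; done
python3 disc.py wrist
```

```text
position: [0.4996, -0.0758, -0.0087]
wrist_force: [-2.2, 0.8, -0.2]
finger_force: 1.1
position: [0.5004, -0.0765, -0.0089]
wrist_force: [-3.9, 3.1, 0.3]
finger_force: 2.5
position: [0.5008, -0.0769, -0.0091]
wrist_force: [-7.0, 5.3, 3.2]
finger_force: 4.4
TCP [ 0.5008 -0.0769 -0.0091] F [-7.027   5.262   3.2454] expected [ 0.5318 -0.155 ]
wrist (array([ 0.5294, -0.1544]), np.float64(0.0009288851742992391), 22) dock mm [ 2.1799 -0.0106] tool xy from TCP [-0.0826 -0.002 ]
```

Both rollers look loaded: about 8.8 N at 41° in the dock frame, held for over 0.5 s, and further commanded travel only raises the force. Next I'll back off, lift, close the fingers, turn, and look at the lock.

```bash
python3 -m jog '{"offset":[[0,0,0],[0.03,-0.02,0],[0.05,-0.03,0],[0.1,-0.05,0],[0.2,-0.1,0],[0.2,0,-0.1],[0,0,-0.5],[0,0,-0.9],[0,0,-0.9],[0,0,-0.9]],"rot":[[0,0,0],[0,0,0],[0,0,0],[0,0,0],[0,0,0],[0,0,0],[0,0,0],[0,0,0],[0,0,0],[0,0,0]],"gripper":[0,0,0,0,0,0,0,0,0,0]}'
python3 -m jog '{"offset":[[0,0,-0.9],[0,0,-0.3],[0,0,0],[0,0,0],[0,0,0],[0,0,0],[0,0,0],[0,0,0],[0,0,0],[0,0,0]],"rot":[[0,0,-1],[0,0,-1],[0,0,-1],[0,0,-1],[0,0,-1],[0,0,-1],[0,0,-1],[0,0,-1],[0,0,-1],[0,0,-1]],"gripper":[1,1,1,1,1,1,1,1,1,1]}' 20
python3 -m jog '{"offset":[[0,0,0],[0,0,0],[0,0,0],[0,0,0],[0.2,-0.5,0],[0.3,-0.5,0],[0.3,-0.5,0],[0.3,-0.5,0],[0.2,-0.5,0],[0,-0.5,0]],"rot":[[0,0,-1],[0,0,-1],[0,0,-1],[0,0,-0.7],[0,0,0],[0,0,0],[0,0,0],[0,0,0],[0,0,0],[0,0,0]],"gripper":[1,1,1,1,1,1,1,1,1,1]}'
python3 - <<'E'
from disc import *
c=env.camera("wrist"); save(c,"w5.png"); np.save("w5.npy",c,allow_pickle=True); s=env.sense(); print(s["position"],s["wrist_force"])
for k,z in dict(lock_top=.021,stop_a=0).items():
    for r in env.place_of(k,c)[:3]: print(k,round(r["p"],2),np.round(r["location"],1),atz(c,*r["location"],z))
print(circ(c,np.array([.529,-.153])))
X=cloud(c)
for k in (0,1):
    pass
m=(abs(X[...,2]-.0215)<.003)&(X[...,0]<.45)&(X[...,1]<-.09)&(X[...,1]>-.27)&(X[...,0]>.35)
print(m.sum(),cv2.minAreaRect(X[m][:,:2].astype(np.float32)))
E
```

```text
time_s: 21.52
position: [0.486, -0.0587, 0.1251]
eef_rot: [[-0.37, 0.929, -0.0], [0.929, 0.37, 0.0], [0.0, -0.0, -1.0]]
wrist_force: [1.0, 0.1, 0.4]
opening: 0.992
finger_force: 0.0
time_s: 22.35
position: [0.4864, -0.0588, 0.1716]
eef_rot: [[-0.951, 0.31, 0.0], [0.31, 0.951, -0.0], [-0.0, 0.0, -1.0]]
wrist_force: [-1.0, 0.7, -0.4]
opening: 0.001
finger_force: 0.0
time_s: 23.18
position: [0.4334, -0.1796, 0.1717]
eef_rot: [[-1.0, -0.003, -0.0], [-0.003, 1.0, -0.0], [0.0, -0.0, -1.0]]
wrist_force: [1.1, -0.5, 0.1]
opening: -0.001
finger_force: 0.0
[ 0.4348 -0.183   0.1719] [ 0.4875 -3.1815  0.605 ]
lock_top 0.91 [278.6 166.9] [ 0.4049 -0.182   0.021 ]
stop_a 0.82 [227.7 284.1] [ 0.552  -0.2442  0.    ]
(array([ 0.5128, -0.1729]), np.float64(0.007767058654231419), 44)
2190 ((0.406779408454895, -0.1864423006772995), (0.11045517027378082, 0.04607880860567093), 86.7501220703125)
```

View pics/w5.png

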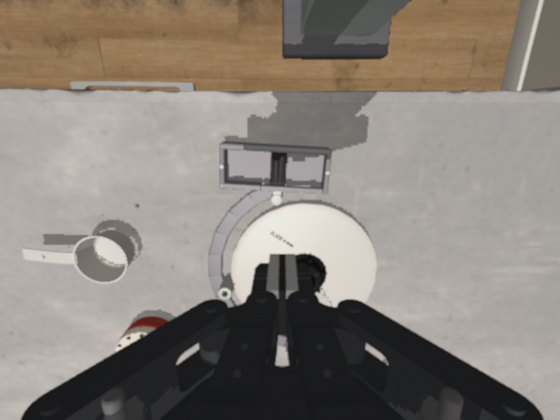

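The housing spans columns 220–330 and rows 142–190, with the black slide at (279,167) and the free slot to its left (228–272). The nose is at (276,199). The disc sits in the dock, with roller B at (225,294). Next I'll go down into the free slot on the left.

```bash
python3 -m jog '{"offset":[[0,0,0],[0.2,-0.2,0],[0.2,-0.2,0.3],[0.2,-0.2,0.5],[0.1,-0.2,0.6],[0,0,0.6],[0,0,0.6],[0,0,0.5],[0,0,0.35],[0,0,0]],"rot":[[0,0,0.65],[0,0,0],[0,0,0],[0,0,0],[0,0,0],[0,0,0],[0,0,0],[0,0,0],[0,0,0],[0,0,0]],"gripper":[1,1,1,1,1,1,1,1,1,1]}'
python3 - <<'E'
from disc import *
s=env.sense(); R=s["eef_rot"]; print(s["position"],R[:,0])
for n in ["wrist","side"]:
    c=env.camera(n)
    for r in env.place_of("lock_top",c)[:1]:
        p=atz(c,*r["location"],.021); print(n,r["p"],p,"tool from TCP",R.T@(p-s["position"]))
    uv=proj(c,[.405,-.2,.02]).astype(int); 
    if n=="wrist": save(c,"w6.png")
    else: 
        u,v=uv; cv2.imwrite("pics/s6.png",cv2.resize(c["img"][v-60:v+50,u-80:u+80,::-1],(800,550)))
E
```

```text
time_s: 24.17
position: [0.4033, -0.2083, 0.0312]
eef_rot: [[-0.999, 0.052, -0.004], [0.052, 0.999, 0.003], [0.004, 0.002, -1.0]]
wrist_force: [-1.0, 0.6, -0.1]
opening: -0.002
finger_force: 0.0
[ 0.4033 -0.2083  0.0312] [-0.9987  0.0516  0.0037]
side 0.57 [ 0.4103 -0.1938  0.021 ] tool from TCP [-0.0063  0.0149  0.0102]
```

View pics/w6.png

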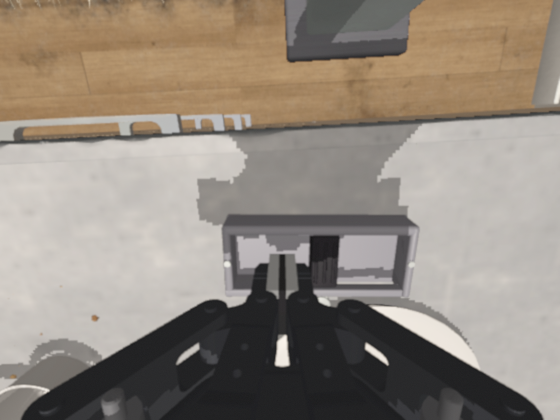

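View pics/s6.png

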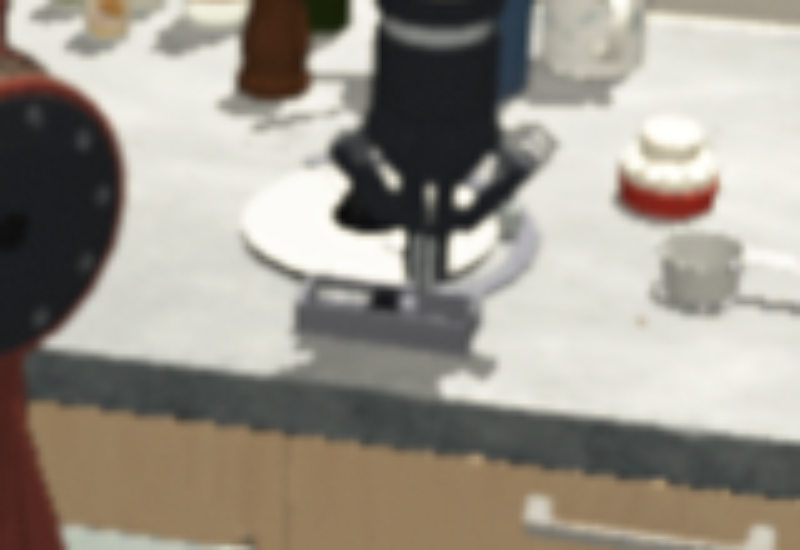

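The slide shows at columns 310–340 and rows 236–285, with the slot's left inner edge near column 237. I'll convert those edges to world positions before lowering.

```bash
python3 - <<'E'
from disc import *
c=env.camera("wrist"); s=env.sense(); print(s["position"])
for n,u,v in [("slideL",310,255),("slideR",340,255),("slotL",237,255),("slotR",408,255),("wall in near robot",300,234),("outer",300,217),("wall in disc side",240,288),("outer disc side",240,298)]: print(n,atz(c,u,v,.0215))
for L in (-.0145,.0145): print(proj(c,s["position"]+s["eef_rot"]@[.011,L,0]))
E
```

```text
[ 0.406  -0.2104  0.0344]
slideL [ 0.4059 -0.1929  0.0215]
slideR [ 0.4068 -0.1755  0.0215]
slotL [ 0.4037 -0.2353  0.0215]
slotR [ 0.4088 -0.1362  0.0215]
wall in near robot [ 0.3924 -0.1983  0.0215]
outer [ 0.3822 -0.1979  0.0215]
wall in disc side [ 0.4258 -0.2357  0.0215]
outer disc side [ 0.4328 -0.2364  0.0215]
[252.4751 249.084 ]
[307.1762 249.0993]
```

```bash
python3 -m jog '{"offset":[[-0.05,-0.08,0],[0,0,0],[0,0,0.1],[0,0,0.1],[0,0,0.1],[0,0,0.1],[0,0,0.1],[0,0,0.05],[0,0,0.03],[0,0,0]],"rot":[[0,0,0],[0,0,0],[0,0,0],[0,0,0],[0,0,0],[0,0,0],[0,0,0],[0,0,0],[0,0,0],[0,0,0]],"gripper":[1,1,1,1,1,1,1,1,1,1]}'
python3 -c "
from h import *
s=env.sense();print(s['position'],s['wrist_force'])"
```

```text
time_s: 25.25
position: [0.4069, -0.2132, 0.0098]
eef_rot: [[-0.999, 0.053, -0.001], [0.053, 0.999, 0.0], [0.001, 0.0, -1.0]]
wrist_force: [-0.3, -0.2, 0.1]
opening: 0.003
finger_force: 0.0
[ 0.40694249 -0.21318934  0.00976177] [-0.34612366 -0.18730862  0.05908813]
```

```bash
for i in 1 2; do python3 -m jog '{"offset":[[0,0.05,0],[0,0.05,0],[0,0.05,0],[0,0.05,0],[0,0.05,0],[0,0.05,0],[0,0.05,0],[0,0.05,0],[0,0.05,0],[0,0.05,0]],"rot":[[0,0,0],[0,0,0],[0,0,0],[0,0,0],[0,0,0],[0,0,0],[0,0,0],[0,0,0],[0,0,0],[0,0,0]],"gripper":[1,1,1,1,1,1,1,1,1,1]}' | grep -E "pos|wrist"; done
```

```text
position: [0.4083, -0.1933, 0.0102]
wrist_force: [0.2, -1.1, 1.6]
position: [0.4094, -0.1732, 0.0101]
wrist_force: [-0.1, -2.7, 1.5]
```

```bash
for i in 1 2 3; do python3 -m jog '{"offset":[[0,0.04,0],[0,0.04,0],[0,0.03,0],[0,0,0],[0,0,0],[0,0,0],[0,0,0],[0,0,0],[0,0,0],[0,0,0]],"rot":[[0,0,0],[0,0,0],[0,0,0],[0,0,0],[0,0,0],[0,0,0],[0,0,0],[0,0,0],[0,0,0],[0,0,0]],"gripper":[1,1,1,1,1,1,1,1,1,1]}' | grep -E "pos|wrist"; done
```

```text
position: [0.4093, -0.1689, 0.01]
wrist_force: [-0.4, 0.8, 0.9]
position: [0.4097, -0.1662, 0.0103]
wrist_force: [-2.5, -8.6, -1.0]
position: [0.4101, -0.1653, 0.0106]
wrist_force: [-7.0, -25.7, -2.6]
```

The slide has hit a hard stop after about 41 mm of travel, which matches the end stop. Next I'll back off, raise the tool and check.

```bash
python3 -m jog '{"offset":[[0,-0.1,0],[0,-0.1,0],[0,-0.1,0],[0,-0.05,0],[0,0,-0.2],[0,0,-0.4],[0,0,-0.8],[0,0,-0.9],[0,0,-0.9],[0,0,-0.9]],"rot":[[0,0,0],[0,0,0],[0,0,0],[0,0,0],[0,0,0],[0,0,0],[0,0,0],[0,0,0],[0,0,0],[0,0,0]],"gripper":[1,1,1,1,1,1,1,1,1,1]}'
python3 -m jog '{"offset":[[0.2,0,0],[0.2,0,0],[0.2,0,0],[0.2,0,0],[0.2,0,0],[0,0,0],[0,0,0],[0,0,0],[0,0,0],[0,0,0]],"rot":[[0,0,0],[0,0,0],[0,0,0],[0,0,0],[0,0,0],[0,0,0],[0,0,0],[0,0,0],[0,0,0],[0,0,0]],"gripper":[1,1,1,1,1,1,1,1,1,1]}'
python3 - <<'E'
from disc import *
for n in ["wrist","top"]:
    c=env.camera(n); save(c,n+"7.png")
    for r in env.place_of("lock_top",c)[:1]: print(n,r["p"],r["location"],atz(c,*r["location"],.021))
    print(circ(c,np.array([.529,-.153])))
E
```

```text
time_s: 30.25
position: [0.4087, -0.1734, 0.1764]
eef_rot: [[-0.999, 0.053, -0.0], [0.053, 0.999, 0.0], [0.0, 0.0, -1.0]]
wrist_force: [0.8, -1.0, 0.8]
opening: 0.002
finger_force: 0.0
time_s: 31.08
position: [0.3695, -0.1721, 0.174]
eef_rot: [[-0.999, 0.053, -0.0], [0.053, 0.999, 0.0], [0.0, 0.0, -1.0]]
wrist_force: [0.2, -0.5, -0.5]
opening: -0.003
finger_force: 0.0
wrist 0.82 [310.3, 230.7] [ 0.412  -0.1427  0.021 ]
(array([ 0.5099, -0.17  ]), np.float64(0.004798758276714166), 33)
top 0.49 [332.2, 246.4] [ 0.3997 -0.1548  0.021 ]
(array([ 0.5522, -0.1616]), np.float64(0.010369548409559573), 24)
```

View pics/wrist7.png

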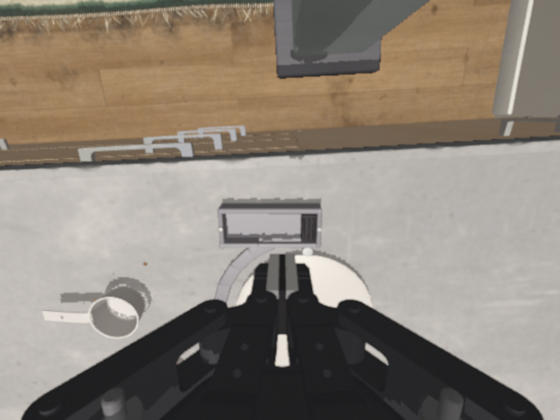

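The slide sits at the right end of its slot (310,229), 41 mm from where it started, with the nose at (307,252) on the rim. Next I'll move aside for a clear check of the disc.

```bash
python3 -m jog '{"offset":[[0.3,0.4,-0.3],[0.3,0.4,-0.3],[0.3,0.5,-0.3],[0,0.6,-0.3],[0,0.6,-0.3],[0,0.6,-0.3],[0,0.6,0],[0,0.5,0],[0,0.4,0],[0,0,0]],"rot":[[0,0,0],[0,0,0],[0,0,0],[0,0,0],[0,0,0],[0,0,0],[0,0,0],[0,0,0],[0,0,0],[0,0,0]],"gripper":[1,1,1,1,1,1,1,1,1,1]}'
python3 - <<'E'
from disc import *
A=np.array([.615,-.1184]);B=np.array([.5479,-.2428])
for n in ["wrist","top"]:
    c=env.camera(n); save(c,n+"8.png")
    r=circ(c,np.array([.529,-.153])); print(n,r,np.linalg.norm(r[0]-A),np.linalg.norm(r[0]-B))
    for k,z in dict(stop_a=.0,lock_top=.021).items():
        for q in env.place_of(k,c)[:2]: p=atz(c,*q["location"],z); print(k,q["p"],p,np.linalg.norm(p[:2]-r[0]))
E
```

```text
time_s: 32.12
position: [0.3431, 0.0157, 0.2462]
eef_rot: [[-0.999, 0.051, 0.0], [0.051, 0.999, 0.001], [-0.0, 0.001, -1.0]]
wrist_force: [-0.8, 0.4, 0.8]
opening: 0.002
finger_force: 0.0
wrist (array([ 0.5185, -0.1762]), np.float64(0.009163355646702377), 48) 0.11247851057827117 0.07282802855417086
stop_a 0.5 [ 0.5586 -0.2438  0.    ] 0.07861531526521147
lock_top 0.6 [ 0.4131 -0.1461  0.021 ] 0.10957511189352437
top (array([ 0.5452, -0.1694]), np.float64(0.013634271847905041), 17) 0.08650087901357316 0.07342796480323881
stop_a 0.54 [ 0.5504 -0.2472  0.    ] 0.07798735429601393
stop_a 0.38 [ 0.6029 -0.1287  0.    ] 0.07069132673516403
lock_top 0.53 [ 0.3935 -0.1621  0.021 ] 0.1518643430665424
```

View pics/top8.png

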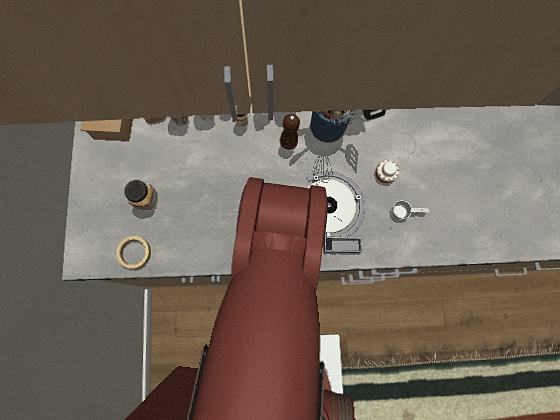

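The arm hides the left of the disc in this view, and grey dock parts upset the circle fit. I'll clear the arm further and fit more strictly.

```bash
python3 -m jog '{"offset":[[0,0.4,0],[0,0.6,0],[0,0.7,0],[0,0.7,0],[0,0.7,0],[0,0.7,0],[0,0.7,0],[0,0.6,0],[0,0.4,0],[0,0,0]],"rot":[[0,0,0],[0,0,0],[0,0,0],[0,0,0],[0,0,0],[0,0,0],[0,0,0],[0,0,0],[0,0,0],[0,0,0]],"gripper":[1,1,1,1,1,1,1,1,1,1]}' | grep pos
python3 - <<'E'
from disc import *
c=env.camera("top")
X=cloud(c); hsv=cv2.cvtColor(c["img"],cv2.COLOR_RGB2HSV)
for th in (150,180,200,215):
    m=((c["img"].min(-1)>th)&(np.hypot(X[...,0]-.529,X[...,1]+.153)<.1)).astype(np.uint8)
    n,l,st,cc=cv2.connectedComponentsWithStats(m); i=1+st[1:,4].argmax()
    cn=cv2.findContours((l==i).astype(np.uint8),0,1)[0]; cn=max(cn,key=len)[:,0]
    p=np.array([atz(c,u,v,.011)[:2] for u,v in cn])
    f=least_squares(lambda a:np.hypot(*(p-a[:2]).T)-a[2],[.529,-.153,.0845],loss='soft_l1',f_scale=.001)
    print(th,st[i,4],f.x,np.median(abs(f.fun)))
for n,b in dict(A=(.615,-.118),B=(.548,-.243)).items():
    m=(X[...,2]>.019)&(X[...,2]<.03)&(np.hypot(X[...,0]-b[0],X[...,1]-b[1])<.02); print(n,m.sum(),X[m].mean(0), np.linalg.norm(X[m].mean(0)[:2]-f.x[:2]))
u,v=proj(c,[.51,-.17,0]).astype(int); cv2.imwrite("pics/t9.png",cv2.resize(c["img"][v-45:v+45,u-60:u+60,::-1],(800,600),interpolation=cv2.INTER_CUBIC))
E
```

```text
position: [0.3555, 0.2351, 0.2459]
150 2200 [ 0.5328 -0.1518  0.0862] 0.003953684942898245
180 1958 [ 0.5289 -0.1537  0.0817] 0.0008991246450094775
200 1884 [ 0.5286 -0.1536  0.0813] 0.0008400840190053716
215 1769 [ 0.5284 -0.1531  0.0797] 0.0009784719204978462
A 22 [ 0.6134 -0.1179  0.024 ] 0.09203904562693362
B 24 [ 0.547  -0.2432  0.024 ] 0.09202280681124028
```

View pics/t9.png

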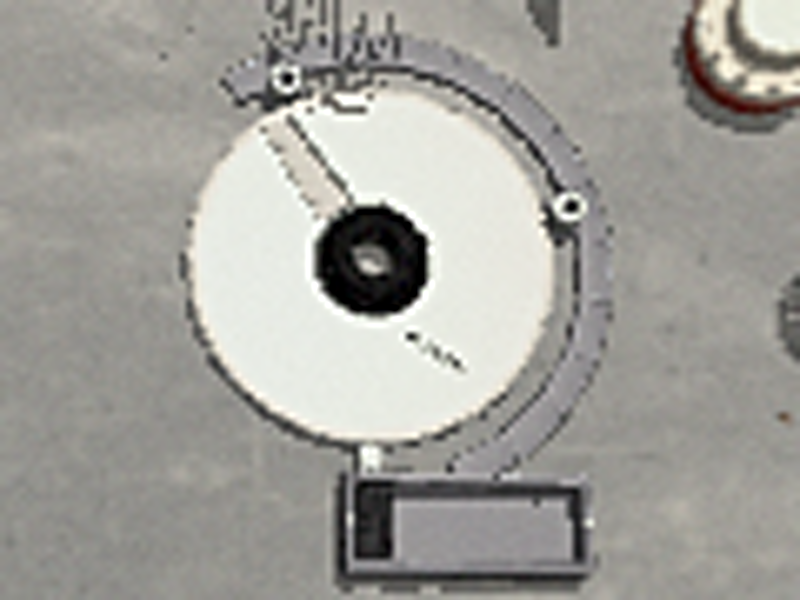

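The disc is seated against both rollers at (285,78) and (570,206), at a measured 92.0 mm from each. The slide is at its closed end (372,520) and the nose at (370,458) bears on the rim, so I'm handing in.

```bash
python3 -c "
from station import env
print(env.finish_job())"
```

```text
the job is handed in; nothing more can be done
None
```

The disc is home against both rollers (about 92.0 mm from each axis; limit 94.5) and the lock is slid about 41 mm to its end stop with the nose on the rim. The job was handed in, but no verdict was returned.

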